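Select the green speed on the rolling mill

ROBOT

A 6-joint arm with a two-finger parallel gripper is mounted at the origin on the work surface. World frame = base frame: x ahead of the robot, y to its left, z up, the work surface at z = 0. Lengths are in m, angles in rad, forces in N, time in s.
With the tool pointing down it reaches from about 0.25 to 0.725 m from the base axis. Payload 9.7 kg.
Tool frame: the origin (TCP) lies between the finger pads; the fingertips stand 25 mm ahead of it and the grasp point (between the pads) lies 6 mm ahead of it; z points along the fingers, y is the direction in which the jaws open and shut (so a half turn about z gives the same grasp; the last joint's range is limited). The gripper opens to 85 mm and grips with 20 to 120 N. Pads are 22 mm wide; open, the fingers measure 114 mm over their backs; the gripper's body (76 mm by 85 mm) begins 54 mm behind the grasp point. The pads swing forward as they close: fully open they stand 13 mm farther back than shut.
Start: joints at [-1.167, 0.087, 0.176, 1.66, 0, 1.571], TCP at [0.216, -0.506, 0.256] pointing down, gripper open.
Joint ranges: [-3.13, 3.13], [-0.85, 1.81], [-1.15, 1.24], [-2.2, 2.28], [-1.44, 1.52], [-3.14, 3.14]. Speed limits (rad/s): [2.22, 2.22, 2.57, 3.14, 3.14, 3.14].

INTERFACE

Orientations are given as a rotation vector (axis times angle).
In Python, from workcell import r, capture, camera_model gives the robot as it stands.
- The arm moves only by the shell command python3 -m handwheel 'ROWS' [FORCE]. ROWS is JSON, a list of rows, each a list of 3 entries, a list of its own where there are three numbers: the shift along the tool's x, y, z in m, then the turn about the tool's z in degrees, then the finger opening in m, from 0 to 0.0854. A call has exactly 5 rows; each row shifts and turns the pose as measured when the row begins, along the tool's axes as they then stand; what a row does not reach is not made up. A row lasts 1/10 s, in which the tool goes at most 50 mm and 8.59 degrees, less where a joint would pass 70% of its speed; a pose out of reach is approached as far as the arm can. A call is refused whole if a number of a shift passes 0.05 or a number of a turn 8.59, either way. A call with a gripper value outside its range is refused whole. The fingers move at their own pace and stop on an object; FORCE is the grip in N (left out, the last holds). Time passes only in rows, so rows that do not move let the fingers close, or fill a call up. It gives the time, the measured TCP pose, the force and the opening at its end, in the units of the state.
- r.observe(): the state, without advancing time (a new reading comes with each control period).
- capture(name): name is "scene" or "top" or "wrist"; returns the picture (420x560x3 uint8, blue, green, red); there is no depth.
- camera_model(name): a dict with "mtx" (3x3 intrinsics, pixels), "R" (3x3) and "t" (3): a world point X has camera coordinates R X + t. Camera axes: x right, y down, z forward; pixel columns grow to the right and rows downward; lengths in m; the calibration is good to about 2 mm. The wrist camera is an equidistant fisheye: a pixel r from the principal point sees the ray r / f radians off the axis. A picture is of the moment at which its call begins: read the wrist's pose just before it. camera_model takes no time and is no camera call; for the wrist camera it gives the pose at the moment of the call.
- r.hand_in(): hands the job in, once; it reports no verdict.
The state is a dict: "time_s": time; "joints": joint angles; "dq": joint speeds; "joint_torque": joint torques, N m; "tcp_pos": TCP position; "orientation": TCP orientation; "contact_force": force on the tool from outside, world axes, zero at the start; "moment": the same for the moment, N m; "finger_gap": opening from 0.0 (shut) to 1.0 (fully open).
Only numpy, scipy, OpenCV 4.12 (cv2) and the standard library are available. Lean on these libraries where they do the work, as an engineer would, in place of code of your own. Each camera call takes 0.05 s, during which the arm holds its last target.

TASK

The gear lever of the bench rolling mill stands somewhere in the middle slot of its gate. Push it with the fingertips through the gate to the slot marked by the green tab, until it is fully home there, and let go. Do not squeeze the lever or force it hard against the gate, and leave the jar, the ring mandrel and the wooden ring clamp where they are.

Things in the scene. Friction and masses are not known exactly. Their poses are not given: they have to be found in the camera images.
- mill: Machine, bolted down: grey gearbox 200 x 200 mm, 110 mm high, with a gate plate on top. Origin on the bench under the gate's centre; x points to the far side (motor there, to 242 mm, 106 mm high), y to the left (roll stand there, y = 137 to 295 mm, 166 mm high). Yaw differs from run to run.
- gate (a point): Centre of the aluminium gate plate's top, 150 x 150 mm, 126 mm above the bench; axes as the machine's. A cross channel along y (18 mm wide, through x = 0) joins three slots along x at y = -27, 0, +27 mm (15 mm wide, from x = -31 to +31). Four round-nosed dividers lie between. The walls are solid and stop the lever's stem.
- handle: Gear lever: steel stem, diameter 11 mm, black knob, diameter 31 mm, 44 mm high. Origin at the knob's centre, 195 mm above the bench when upright (up to 12 mm less when tilted). Pivot 183 mm below, on the gate's axis. It has no spring, stays where it is left and takes 2 to 5 N at the knob to move. It starts in the middle slot, anywhere along it.
- knob (a point): The same point, the knob's centre. In the machine's axes, from the gate's centre: x = 0 in the cross channel (about 5 mm play either way), x = -41 or +41 mm at the slot ends; y = -44, 0 or +44 mm in the three slots (about 3 mm play either way).
- shift (a joint): Tilt of the lever along the machine's x, rad: 0 in the cross channel, + away from the robot; about +0.23 and -0.23 at the slot ends.
- cross (a joint): Tilt of the lever along the machine's y, rad: 0 in the middle slot, about +0.24 in the left slots, about -0.24 in the right slots.
- jar: Amber glass jar with a white lid, diameter 52 mm, 65 mm high, loose on the bench right of the gearbox. Origin at the centre of its underside.
- mandrel: Steel ring mandrel, a slim cone 107 mm high on a round foot of diameter 64 mm, loose on the bench right of the gearbox. Origin at the centre of its underside.
- clamp: Wooden ring clamp, an upright block 28 x 22 mm, 90 mm high, with a brass band, loose on the bench right of the gearbox. Origin at the centre of its underside.
- tab_green: Green round tab, diameter 20 mm, 3 mm thick, fixed on the gate plate beside the end of one of the four outer slots: at x = +46 or -46 mm, y = +46 or -46 mm in the machine's axes. Which colour marks which slot differs from run to run; the two middle slot ends have no tab. Origin at the centre of its underside.
- tab_red: Red round tab, diameter 20 mm, 3 mm thick, fixed on the gate plate beside the end of one of the four outer slots: at x = +46 or -46 mm, y = +46 or -46 mm in the machine's axes. Which colour marks which slot differs from run to run; the two middle slot ends have no tab. Origin at the centre of its underside.
- tab_blue: Blue round tab, diameter 20 mm, 3 mm thick, fixed on the gate plate beside the end of one of the four outer slots: at x = +46 or -46 mm, y = +46 or -46 mm in the machine's axes. Which colour marks which slot differs from run to run; the two middle slot ends have no tab. Origin at the centre of its underside.
- tab_yellow: Yellow round tab, diameter 20 mm, 3 mm thick, fixed on the gate plate beside the end of one of the four outer slots: at x = +46 or -46 mm, y = +46 or -46 mm in the machine's axes. Which colour marks which slot differs from run to run; the two middle slot ends have no tab. Origin at the centre of its underside.

How it is judged:
By the outcome, as a careful person would: the job done as asked, in the order asked, and still so for the second after the job is handed in, with the robot touching nothing.
It also fails if it takes over 58 s, if anything falls off the work surface, if the arm or the gripper's body presses on something with over 40 N, if the wrist force passes 120 N, or if a joint passes its speed limit or range.

## Working session

There is one attempt and no reset: what is moved stays moved. The work goes in short steps, Python scripts to look and compute and a shell command to move; the robot and the scene stay as the last step left them, time stands still between calls to the robot, and variables do not carry over. Pictures are saved under pics/ and viewed, and the job is handed in when it is done.

```bash
ls; mkdir -p pics; python3 - <<'E'
from workcell import r,capture,camera_model
import cv2
s=r.observe();print(s)
for n in("scene","top"):
    cv2.imwrite(f"pics/{n}0.png",capture(n)); m=camera_model(n);print(n,m)
E
```

```text
pics
{'time_s': 0.0, 'joints': array([-1.16700919e+00,  8.74364400e-02,  1.75146486e-01,  1.65980088e+00,
        1.78137731e-05,  1.57079357e+00]), 'dq': array([ 1.82072408e-03, -1.14153455e-03, -1.22451054e-03,  5.33506732e-05,
       -1.10314564e-03,  1.06029190e-03]), 'joint_torque': array([ 2.56618318e-03, -5.20385563e+01,  4.64808404e+01,  1.63501682e-02,
        1.66265731e-04,  1.77231550e-05]), 'tcp_pos': array([ 0.21602482, -0.50558794,  0.25560238]), 'orientation': array([-3.07653576e+00, -6.29716419e-01,  3.80177325e-04]), 'contact_force': array([ 0.30732502, -0.18219811,  0.07155495]), 'moment': array([-0.00987434, -0.03336602,  0.03964685]), 'finger_gap': 0.998512089184196}
scene {'mtx': array([[515.18399177,   0.        , 279.29715764],
       [  0.        , 515.18399177, 198.85290103],
       [  0.        ,   0.        ,   1.        ]]), 'R': array([[-0.30083631,  0.95365958, -0.00556092],
       [ 0.82642463,  0.25778056, -0.5005712 ],
       [-0.47594102, -0.15518567, -0.86567751]]), 't': array([ 0.25399703, -0.39749296,  1.183079  ])}
top {'mtx': array([[450.35454635,   0.        , 275.55323125],
       [  0.        , 450.35454635, 206.72031285],
       [  0.        ,   0.        ,   1.        ]]), 'R': array([[-0.0240026 , -0.99960353,  0.01471935],
       [-0.99642206,  0.02272752, -0.08140351],
       [ 0.0810367 , -0.01662058, -0.99657253]]), 't': array([-0.08253022,  0.5748076 ,  0.73792133])}
```

View pics/scene0.png

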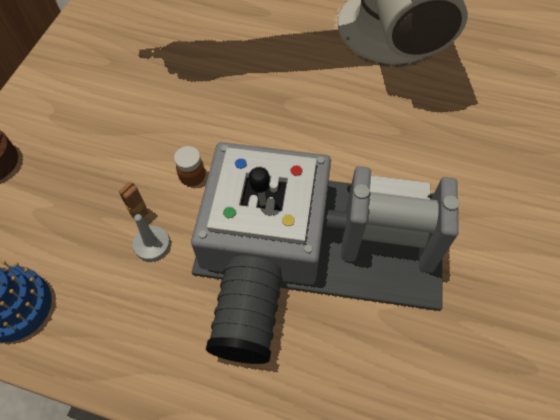

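View pics/top0.png

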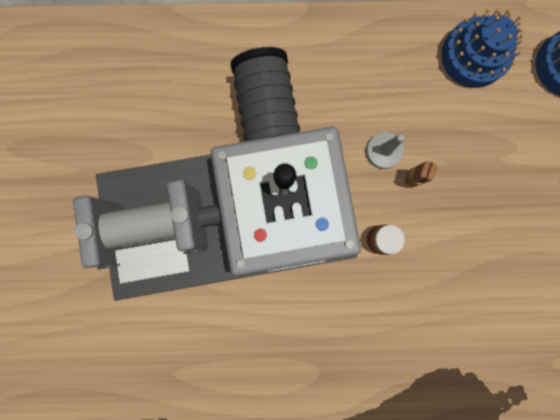

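Top view: the motor is up (far) and the roll stand is left. The green tab is at (311,163), the far right slot. The other tabs are yellow (249,173), red (260,235) and blue (322,224), with the knob at about (285,176). I'll enlarge a crop.

```bash
cat > h.py <<'E'
import numpy as np,cv2
from workcell import r,capture,camera_model
def ray(m,u,v):
    d=np.linalg.inv(m["mtx"])@[u,v,1];R=m["R"];c=-R.T@m["t"];return c,R.T@d
def atz(m,u,v,z):
    c,d=ray(m,u,v);return c+d*(z-c[2])/d[2]
def proj(m,X):
    p=m["mtx"]@(m["R"]@np.array(X)+m["t"]);return p[:2]/p[2]
E
python3 - <<'E'
import cv2
a=cv2.imread("pics/top0.png")[120:280,200:440];cv2.imwrite("pics/tc.png",cv2.resize(a,None,fx=3.3,fy=3.3,interpolation=cv2.INTER_CUBIC))
a=cv2.imread("pics/scene0.png")[130:290,110:350];cv2.imwrite("pics/sc.png",cv2.resize(a,None,fx=3.3,fy=3.3,interpolation=cv2.INTER_CUBIC))
E
python3 - <<'E'
from h import *
hsv=None
im={n:cv2.imread(f"pics/{n}0.png") for n in("top","scene")}
rng={"green":((45,80,60),(85,255,255)),"yellow":((18,90,120),(32,255,255)),"red":((0,150,90),(6,255,255)),"blue":((100,120,80),(125,255,255))}
box={"top":(225,345,135,255),"scene":(205,325,145,240)}
for n in im:
    m=camera_model(n);h=cv2.cvtColor(im[n],cv2.COLOR_BGR2HSV);x0,x1,y0,y1=box[n]
    P={}
    for c,(l,u) in rng.items():
        k=cv2.inRange(h,l,u)[y0:y1,x0:x1]
        nn,lab,st,ce=cv2.connectedComponentsWithStats(k)
        i=1+st[1:,4].argmax();p=ce[i]+[x0,y0];P[c]=atz(m,*p,.129);print(n,c,p.round(1),st[i,4],P[c].round(4))
    ks=list(P)
    C=(sum(P.values())/4);print("centre",C.round(4))
    for a,b in(("blue","green"),("red","yellow"),("blue","red"),("green","yellow")):
        d=P[b]-P[a];print(a,b,np.linalg.norm(d).round(4),np.degrees(np.arctan2(d[1],d[0])).round(2))
E
```

```text
top green [310.6 162.4] 97 [ 0.6285 -0.1473  0.129 ]
top yellow [249.  172.9] 107 [ 0.6148 -0.0565  0.129 ]Traceback (most recent call last):
  File "<stdin>", line 12, in <module>
ValueError: attempt to get argmax of an empty sequence
```

View pics/tc.png

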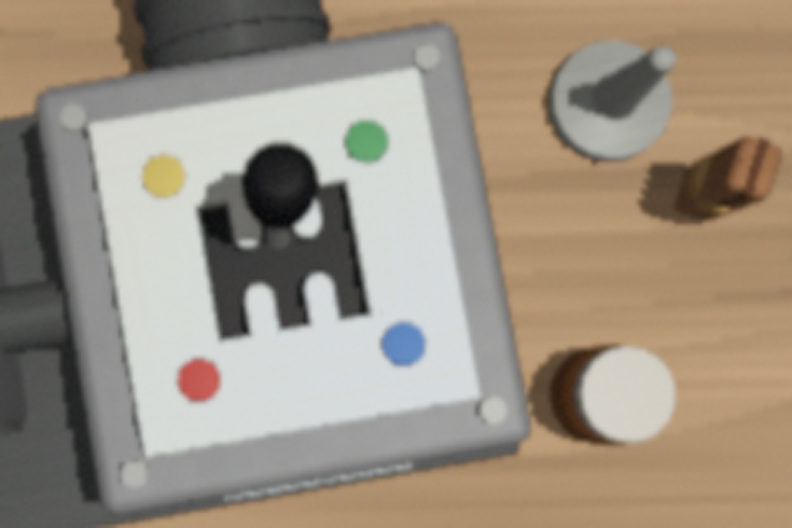

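View pics/sc.png

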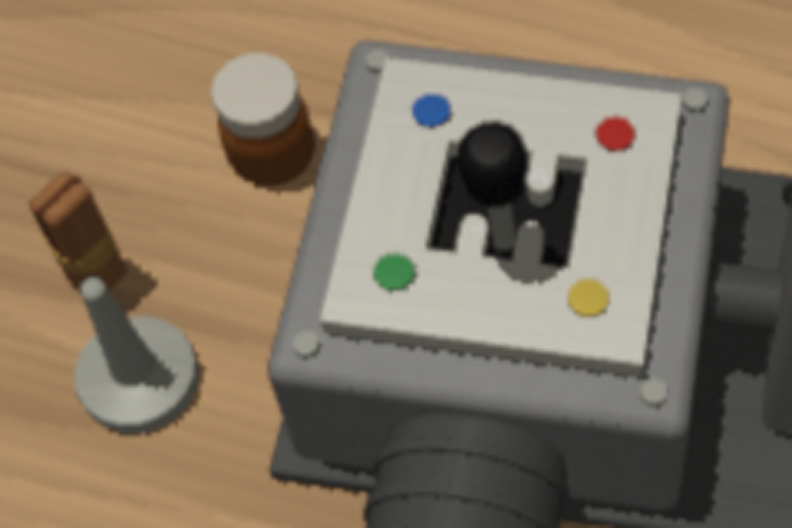

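```bash
python3 - <<'E'
from h import *
px={"top":dict(green=(366,141),yellow=(164,176),red=(199,380),blue=(404,343),knob=(280,183)),"scene":dict(green=(394,271),yellow=(588,297),red=(615,133),blue=(431,110),knob=(492,164))}
off={"top":(200,120),"scene":(110,130)}
loc=dict(green=(46,-46),yellow=(46,46),red=(-46,46),blue=(-46,-46))
res={};rays=[]
for n in px:
    m=camera_model(n)
    A=[];B=[]
    for c,p in px[n].items():
        q=(np.array(p)+.5)/3.3-.5+off[n]
        if c=="knob": rays.append(ray(m,*q)); 
        else: A.append(np.array(loc[c])/1e3);B.append(atz(m,*q,.129)[:2])
    A=np.array(A);B=np.array(B);a=A@[1,1j];b=B@[1,1j];s=((b-b.mean())*a.conj()).sum()/(abs(a)**2).sum()
    print(n,"centre",B.mean(0).round(4),"scale",abs(s).round(4),"yaw",np.degrees(np.angle(s)).round(2),"res mm",(abs(b-b.mean()-s*a)*1e3).round(1))
    for z in(.195,.19,):
        c,d=rays[-1];X=c+d*(z-c[2])/d[2];k=(X[:2]@[1,1j]-b.mean())/s*abs(s);print(" knob local mm at z",z,(k*1e3).round(1))
(c1,d1),(c2,d2)=rays
M=np.stack([d1,-d2],1);t=np.linalg.lstsq(M,c2-c1,rcond=None)[0];print((c1+t[0]*d1).round(4),(c2+t[1]*d2).round(4))
E
```

```text
top centre [ 0.5762 -0.1091] scale 0.996 yaw 8.73 res mm [0.1 0.2 0.2 0.1]
 knob local mm at z 0.195 (24.3-0.5j)
 knob local mm at z 0.19 (25-0.9j)
scene centre [ 0.5772 -0.11  ] scale 0.9964 yaw 8.77 res mm [0.  0.  0.  0.1]
 knob local mm at z 0.195 (21.3-0.9j)
 knob local mm at z 0.19 (18.3-1.6j)
[ 0.5999 -0.1058  0.1979] [ 0.6002 -0.1069  0.198 ]
```

```bash
cat >> h.py <<'E'
from scipy.spatial.transform import Rotation as Ro
C=np.array([.577,-.1096]);YAW=np.radians(8.75)
def st(goal=None):
    s=r.observe();R=Ro.from_rotvec(s["orientation"]).as_matrix();p=np.array(s["tcp_pos"])
    c,sn=np.cos(YAW),np.sin(YAW);M=np.array([[c,sn],[-sn,c]])
    print("t",round(s["time_s"],2),"tcp mill mm",(M@(p[:2]-C)*1e3).round(1),"z",(p[2]*1e3).round(1),"tool y yaw in mill deg",np.degrees(np.arctan2(R[1,1],R[0,1])-YAW).round(1),"gap mm",round(s["finger_gap"]*85.4,1),"F",(M@np.array(s["contact_force"])[:2]).round(1),round(s["contact_force"][2],1))
    if goal is not None:
        g=np.array([*(C+M.T@np.array(goal[:2])/1e3),goal[2]/1e3]);print("shift mm tool",(R.T@(g-p)*1e3).round(1))
E
python3 -m handwheel '[[[0.046,-0.0195,-0.004],0,0.06],[[0.046,-0.0195,-0.004],0,0.06],[[0.046,-0.0195,-0.004],0,0.06],[[0.046,-0.0195,0],0,0.06],[[0.046,-0.0195,0],0,0.06]]'
python3 -c "
from h import *
st((22,0,265))"
```

```text
time_s: 0.6
tcp_pos: [0.3884, -0.3263, 0.2649]
orientation: [-3.077, -0.612, 0.004]
contact_force: [0.4, -1.2, 0.3]
finger_gap: 0.706
t 0.6 tcp mill mm [-219.4 -185.4] z 264.9 tool y yaw in mill deg -76.3 gap mm 60.3 F [ 0.2 -1.3] 0.3
shift mm tool [ 2.785e+02 -1.228e+02  1.000e-01]
```

```bash
python3 -m handwheel '[[[0.045,-0.02,0],0,0.06],[[0.045,-0.02,0],0,0.06],[[0.045,-0.02,0],0,0.06],[[0.045,-0.02,0],0,0.06],[[0.045,-0.02,0],0,0.06]]'
python3 -m handwheel '[[[0,0,0],-8.5,0.06],[[0,0,0],-8.5,0.06],[[0,0,0],-8.5,0.06],[[0,0,0],-8.5,0.06],[[0,0,0],-8.5,0.06]]'
python3 -c "
from h import *
st((22,0,265))"
```

```text
time_s: 1.1
tcp_pos: [0.559, -0.1432, 0.264]
orientation: [-3.076, -0.612, 0.005]
contact_force: [1.0, -1.0, 0.3]
finger_gap: 0.703
time_s: 1.6
tcp_pos: [0.5628, -0.136, 0.2595]
orientation: [-2.629, -1.699, 0.008]
contact_force: [-0.4, -0.4, 0.1]
finger_gap: 0.703
t 1.6 tcp mill mm [-18.  -23.9] z 259.5 tool y yaw in mill deg -33.0 gap mm 60.1 F [-0.5 -0.4] 0.1
shift mm tool [41.8 20.5 -5.7]
```

```bash
python3 -m handwheel '[[[0.02,0.01,-0.005],0,0.06],[[0.02,0.01,0],0,0.06],[[0,0,0],-8.5,0.06],[[0,0,0],-8.5,0.06],[[0,0,0],-8.5,0.06]]'
python3 -m handwheel '[[[0,0,0],-8,0.06],[[0,0,0],0,0.06],[[0,0,0],0,0.06],[[0,0,0],0,0.06],[[0,0,0],0,0.06]]'
python3 -c "
from h import *
st((22,0,197))
cv2.imwrite('pics/top1.png',cv2.resize(capture('top')[100:300,180:440],None,fx=3,fy=3))
cv2.imwrite('pics/w1.png',capture('wrist'))"
```

```text
time_s: 2.1
tcp_pos: [0.5984, -0.1063, 0.2618]
orientation: [-2.171, -2.249, 0.008]
contact_force: [0.0, -0.2, 1.1]
finger_gap: 0.702
time_s: 2.6
tcp_pos: [0.5982, -0.1062, 0.2601]
orientation: [-2.008, -2.392, 0.008]
contact_force: [0.6, 0.1, 0.1]
finger_gap: 0.699
t 2.6 tcp mill mm [21.5  0.2] z 260.1 tool y yaw in mill deg 1.2 gap mm 59.7 F [0.7 0. ] 0.1
shift mm tool [-0.9  1.6 63. ]
```

View pics/w1.png

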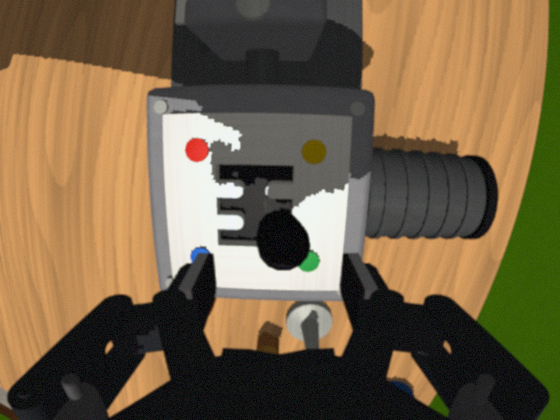

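View pics/top1.png

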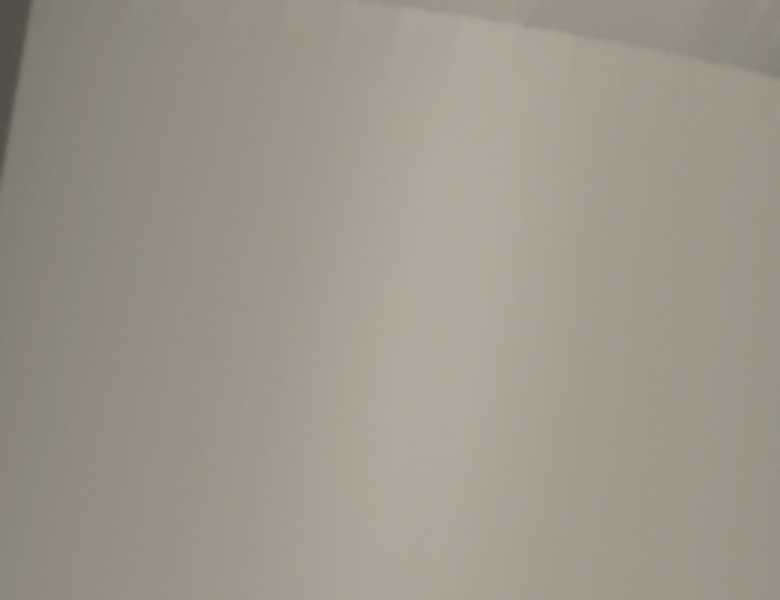

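The wrist view shows the knob (283,238) midway between the jaws (about 200 and 355). The arm hides the top camera. I'll descend over the knob.

```bash
python3 -m handwheel '[[[0,0.001,0.013],0,0.06],[[0,0,0.013],0,0.06],[[0,0,0.013],0,0.06],[[0,0,0.013],0,0.06],[[0,0,0.008],0,0.06]]'
python3 -c "
from h import *
st((22,0,197))
cv2.imwrite('pics/s2.png',cv2.resize(capture('scene')[130:290,110:350],None,fx=3.3,fy=3.3))
cv2.imwrite('pics/w2.png',capture('wrist'))"
```

```text
time_s: 3.2
tcp_pos: [0.5988, -0.1057, 0.2]
orientation: [-2.014, -2.391, 0.006]
contact_force: [-0.2, -0.4, -0.5]
finger_gap: 0.701
t 3.2 tcp mill mm [22.1  0.5] z 200.0 tool y yaw in mill deg 1.0 gap mm 59.9 F [-0.2 -0.4] -0.5
shift mm tool [-0.5 -0.1  3. ]
```

View pics/w2.png

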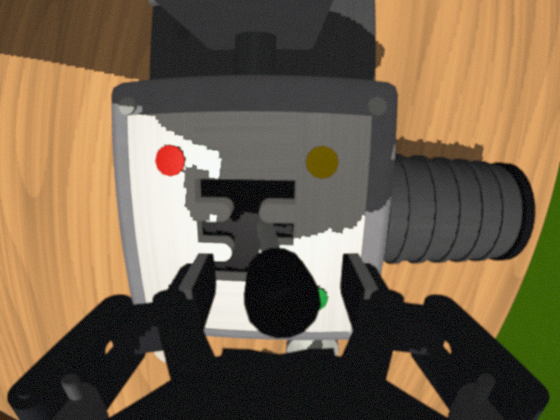

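View pics/s2.png

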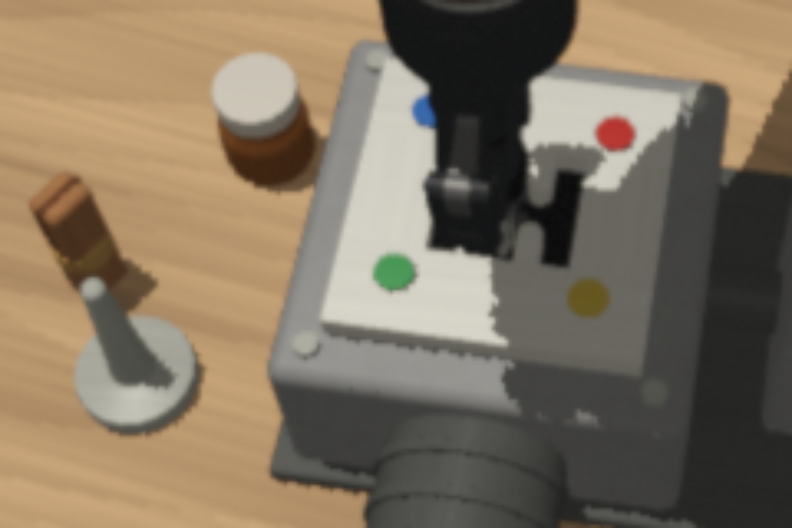

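```bash
python3 -m handwheel '[[[0,-0.006,0.002],0,0.06],[[0,-0.006,0],0,0.06],[[0,-0.004,0],0,0.06],[[0,-0.004,0],0,0.06],[[0,-0.004,0],0,0.06]]'
python3 -c "
from h import *
st((-14.5,0,197))"
python3 -m handwheel '[[[0,-0.004,0],0,0.06],[[0,-0.004,0],0,0.06],[[0,-0.003,0],0,0.06],[[0,-0.002,0],0,0.06],[[0,0,0],0,0.06]]'
python3 -c "
from h import *
st((-14.5,0,197))
cv2.imwrite('pics/w3.png',capture('wrist'))"
```

```text
time_s: 3.8
tcp_pos: [0.5744, -0.11, 0.2006]
orientation: [-2.016, -2.393, 0.002]
contact_force: [1.3, 0.1, -0.4]
finger_gap: 0.702
t 3.8 tcp mill mm [-2.6  0. ] z 200.6 tool y yaw in mill deg 1.0 gap mm 59.9 F [ 1.3 -0.1] -0.4
shift mm tool [  0.2 -11.8   3.7]
time_s: 4.3
tcp_pos: [0.5606, -0.1123, 0.202]
orientation: [-2.017, -2.394, -0.001]
contact_force: [1.1, 1.7, 0.4]
finger_gap: 0.702
t 4.3 tcp mill mm [-16.6  -0.2] z 202.0 tool y yaw in mill deg 1.0 gap mm 60.0 F [1.4 1.5] 0.4
shift mm tool [0.1 2.2 5. ]
```

View pics/w3.png

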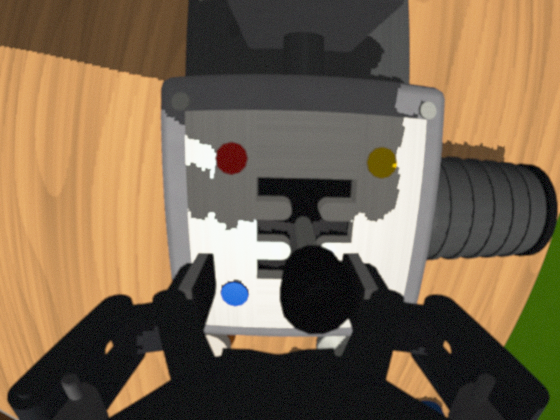

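Far jaw touches the knob, and the stem (302,235) stands upright in the cross channel. Next I centre on the knob and turn the jaws a quarter turn.

```bash
python3 -m handwheel '[[[0,0.008,0.004],0,0.06],[[0,0.006,0.002],0,0.06],[[0,0,0],0,0.06],[[0,0,0],8.5,0.06],[[0,0,0],8.5,0.06]]'
python3 -c "
from h import *
st((-2,0,197))"
python3 -m handwheel '[[[0,0,0],8.5,0.06],[[0,0,0],8.5,0.06],[[0,0,0],8.5,0.06],[[0,0,0],8.5,0.06],[[0,0,0],0,0.06]]'
python3 -c "
from h import *
st((-2,0,197))"
```

```text
time_s: 4.85
tcp_pos: [0.5752, -0.1098, 0.1936]
orientation: [-2.354, -2.061, 0.007]
contact_force: [-0.3, -0.5, 0.4]
finger_gap: 0.704
t 4.85 tcp mill mm [-1.8  0. ] z 193.6 tool y yaw in mill deg -16.3 gap mm 60.1 F [-0.3 -0.5] 0.4
shift mm tool [-0.1 -0.2 -3.4]
time_s: 5.35
tcp_pos: [0.5751, -0.1099, 0.1917]
orientation: [-2.86, -1.269, 0.02]
contact_force: [0.1, -0.1, -0.4]
finger_gap: 0.7
t 5.35 tcp mill mm [-2.  0.] z 191.7 tool y yaw in mill deg -50.9 gap mm 59.8 F [ 0.1 -0.1] -0.4
shift mm tool [-0.1 -0.1 -5.3]
```

```bash
python3 -m handwheel '[[[0,0,-0.004],8.5,0.06],[[0,0,-0.001],8.5,0.06],[[0,0,-0.001],8.5,0.06],[[0,0,0],8.5,0.06],[[0,0,0],5,0.06]]'
python3 -c "
from h import *
st((-2,0,197))
cv2.imwrite('pics/w4.png',capture('wrist'))
cv2.imwrite('pics/s4.png',cv2.resize(capture('scene')[130:290,110:350],None,fx=3.3,fy=3.3))"
```

```text
time_s: 5.85
tcp_pos: [0.575, -0.1099, 0.1968]
orientation: [-3.124, -0.242, 0.031]
contact_force: [-0.5, -0.2, 0.0]
finger_gap: 0.705
t 5.85 tcp mill mm [-2. -0.] z 196.8 tool y yaw in mill deg -89.9 gap mm 60.2 F [-0.6 -0.1] 0.0
shift mm tool [-0.  -0.  -0.2]
```

View pics/w4.png

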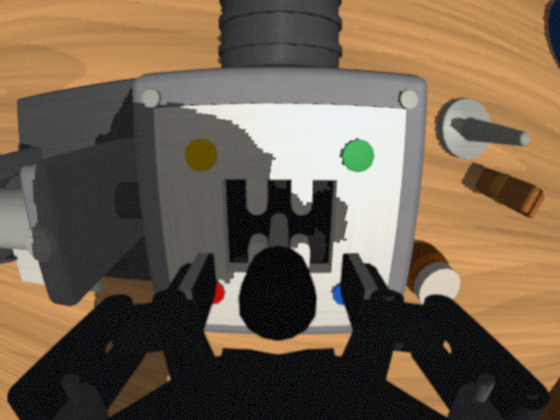

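View pics/s4.png

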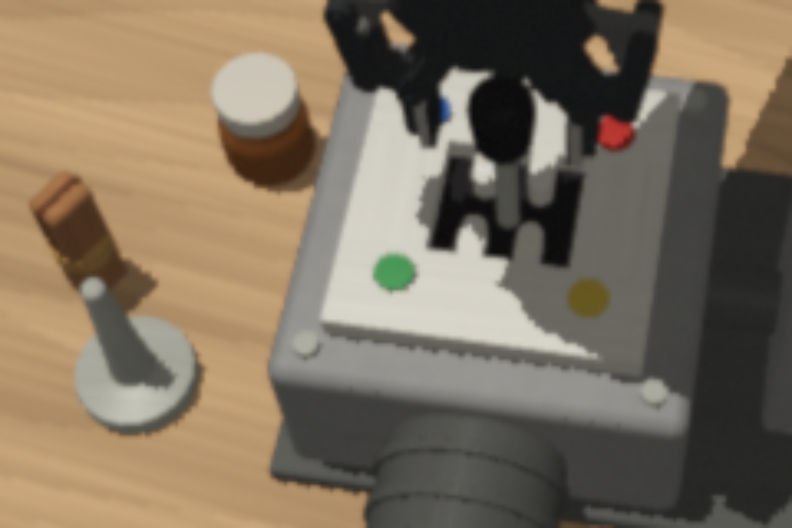

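```bash
python3 - <<'E'
from h import *
m=camera_model("scene");c,s=np.cos(YAW),np.sin(YAW);M=np.array([[c,s],[-s,c]])
for p,z in(((502,118),.195),((508,222),.126),((485,163),.126),((541,183),.126),((472,222),.126),((528,228),.126)):
    q=(np.array(p)+.5)/3.3-.5+(110,130);X=atz(m,*q,z);print(p,(M@(X[:2]-C)*1e3).round(1))
for x in(-20,-10,-5,0):
    X=[*(C+M.T@np.array([x,0])/1e3),.195];print(x,(proj(m,X)-(110,130)+.5)*3.3-.5)
E
```

```text
(502, 118) [-3.  -1.1]
(508, 222) [10.2  1.6]
(485, 163) [-20.9 -15. ]
(541, 183) [-13.7  13.8]
(472, 222) [ 12.7 -15.3]
(528, 228) [12.  11.6]
-20 [510.7137451   87.23911089]
-10 [506.99626217 105.43245969]
-5 [505.11937693 114.61792969]
0 [503.23023789 123.86336972]
```

```bash
python3 -m handwheel '[[[0,0.006,0],0,0.06],[[0,0.006,0],0,0.06],[[0,0.005,0],0,0.06],[[0,0.005,0],0,0.06],[[0,0.005,0],0,0.06]]'
python3 -c "
from h import *
st((-2,-58,197))"
python3 -m handwheel '[[[0.001,0.005,0],0,0.06],[[0.001,0.004,0],0,0.06],[[0,0.004,0],0,0.06],[[0,0.004,0],0,0.06],[[0,0.004,0],0,0.06]]'
python3 -c "
from h import *
st((-2,-58,197))
cv2.imwrite('pics/w5.png',capture('wrist'))"
```

```text
time_s: 6.45
tcp_pos: [0.5799, -0.1377, 0.1969]
orientation: [-3.12, -0.271, 0.03]
contact_force: [-1.4, 2.4, 1.8]
finger_gap: 0.704
t 6.45 tcp mill mm [ -1.4 -28.2] z 196.9 tool y yaw in mill deg -88.8 gap mm 60.1 F [-1.   2.6] 1.8
shift mm tool [-1.2 29.8 -0.4]
time_s: 6.95
tcp_pos: [0.5849, -0.1599, 0.1958]
orientation: [-3.118, -0.272, 0.035]
contact_force: [-1.5, 1.9, 0.6]
finger_gap: 0.705
t 6.95 tcp mill mm [  0.2 -50.9] z 195.8 tool y yaw in mill deg -88.8 gap mm 60.2 F [-1.2  2.1] 0.6
shift mm tool [-2.4  7.  -1.3]
```

View pics/w5.png

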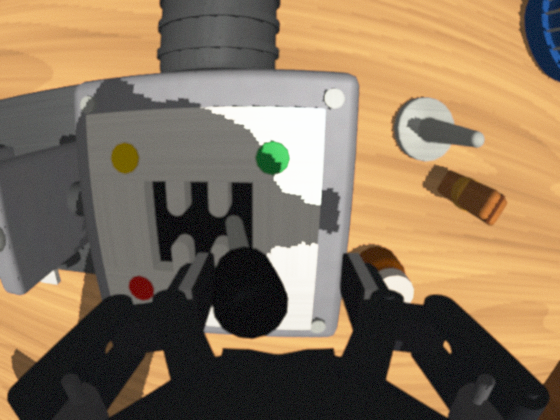

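The left jaw is pushing the knob along the channel at about 2 N, and the stem (236,235) is nearly at the right slot. I'll push the last 7 mm.

```bash
python3 -m handwheel '[[[0,0.003,-0.001],0,0.06],[[0,0.002,0],0,0.06],[[0,0.002,0],0,0.06],[[0,0.001,0],0,0.06],[[0,0,0],0,0.06]]'
python3 -c "
from h import *
st((-2,-58,197))
cv2.imwrite('pics/w6.png',capture('wrist'))
cv2.imwrite('pics/s6.png',cv2.resize(capture('scene')[130:290,110:350],None,fx=3.3,fy=3.3))"
```

```text
time_s: 7.5
tcp_pos: [0.5862, -0.1664, 0.1957]
orientation: [-3.112, -0.274, 0.036]
contact_force: [-0.8, 4.3, 1.0]
finger_gap: 0.697
t 7.5 tcp mill mm [  0.5 -57.6] z 195.7 tool y yaw in mill deg -88.7 gap mm 59.6 F [-0.2  4.3] 1.0
shift mm tool [-2.5  0.3 -1.2]
```

View pics/w6.png

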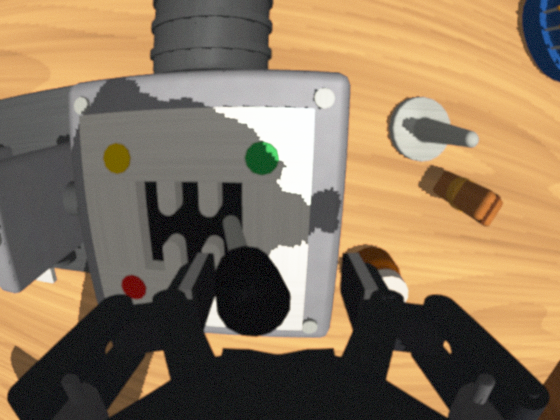

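View pics/s6.png

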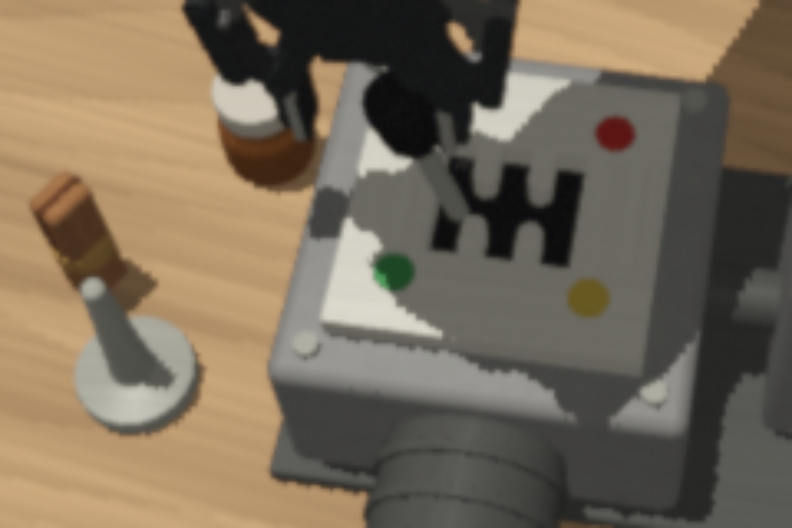

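```bash
python3 -m handwheel '[[[0,-0.007,0],0,0.06],[[-0.001,-0.007,0],0,0.06],[[0,0,0],0,0.06],[[0,0,0],-8.5,0.06],[[0,0,0],-8.5,0.06]]'
python3 -m handwheel '[[[0,0,0],-8.5,0.06],[[0,0,0],-8.5,0.06],[[0,0,0],-8.5,0.06],[[0,0,0],-8.5,0.06],[[0,0,0],0,0.06]]'
python3 -c "
from h import *
st((-1,-43.5,196))"
```

```text
time_s: 8.1
tcp_pos: [0.5835, -0.1526, 0.197]
orientation: [-3.037, -0.741, 0.028]
contact_force: [0.4, -0.2, 0.7]
finger_gap: 0.7
time_s: 8.6
tcp_pos: [0.5841, -0.1531, 0.198]
orientation: [-2.679, -1.609, 0.018]
contact_force: [-0.5, -0.1, 0.0]
finger_gap: 0.703
t 8.6 tcp mill mm [  0.4 -44.1] z 198.0 tool y yaw in mill deg -36.8 gap mm 60.1 F [-0.5  0. ] 0.0
shift mm tool [-0.4 -1.4  2. ]
```

```bash
python3 -m handwheel '[[[0,-0.001,0.002],-8.5,0.06],[[0,0,0],-8.5,0.06],[[0,0,0],-8.5,0.06],[[0,0,0],-8.5,0.06],[[0,0,0],-3,0.06]]'
python3 -c "
from h import *
st((55.5,-44,194))
cv2.imwrite('pics/w7.png',capture('wrist'))"
```

```text
time_s: 9.1
tcp_pos: [0.5835, -0.1531, 0.1966]
orientation: [-2.031, -2.375, 0.009]
contact_force: [-0.6, -0.2, -0.0]
finger_gap: 0.7
t 9.1 tcp mill mm [ -0.1 -43.9] z 196.6 tool y yaw in mill deg 0.2 gap mm 59.7 F [-0.6 -0.1] -0.0
shift mm tool [-0.3 55.7  1.7]
```

View pics/w7.png

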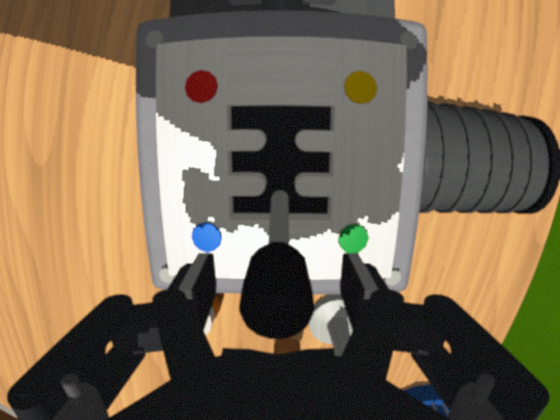

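The knob (278,290) is centred between the jaws with its stem at the right end of the channel. I'll push it away, towards the green tab.

```bash
python3 -m handwheel '[[[0,0.006,0.001],0,0.06],[[0,0.006,0.001],0,0.06],[[0,0.005,0.001],0,0.06],[[0,0.005,0],0,0.06],[[0,0.005,0],0,0.06]]'
python3 -c "
from h import *
st((55.5,-44,190))"
python3 -m handwheel '[[[0,0.005,0.001],0,0.06],[[0,0.004,0],0,0.06],[[0,0.004,0],0,0.06],[[0,0.003,0],0,0.06],[[0,0.002,0],0,0.06]]'
python3 -c "
from h import *
st((55.5,-44,190))"
```

```text
time_s: 9.65
tcp_pos: [0.6115, -0.1491, 0.1936]
orientation: [-2.046, -2.362, 0.012]
contact_force: [-3.5, -0.0, 3.3]
finger_gap: 0.703
t 9.65 tcp mill mm [ 28.1 -44.3] z 193.6 tool y yaw in mill deg -0.5 gap mm 60.1 F [-3.5  0.5] 3.3
shift mm tool [ 0.6 27.4  3.2]
time_s: 10.15
tcp_pos: [0.6308, -0.146, 0.1918]
orientation: [-2.046, -2.36, 0.013]
contact_force: [-3.6, 0.2, 2.8]
finger_gap: 0.705
t 10.15 tcp mill mm [ 47.7 -44.2] z 191.8 tool y yaw in mill deg -0.6 gap mm 60.2 F [-3.5  0.7] 2.8
shift mm tool [0.2 7.9 1.7]
```

```bash
python3 -m handwheel '[[[0,0.002,0],0,0.06],[[0,0.002,0],0,0.06],[[0,0.001,0],0,0.06],[[0,0.001,0],0,0.06],[[0,0.001,0],0,0.06]]'
python3 -c "
from h import *
st((55.5,-44,190))
cv2.imwrite('pics/w8.png',capture('wrist'))
cv2.imwrite('pics/s8.png',cv2.resize(capture('scene')[130:290,110:350],None,fx=3.3,fy=3.3))"
```

```text
time_s: 10.65
tcp_pos: [0.6352, -0.1452, 0.1912]
orientation: [-2.044, -2.355, 0.021]
contact_force: [-9.0, -0.5, 3.8]
finger_gap: 0.707
t 10.65 tcp mill mm [ 52.1 -44.1] z 191.2 tool y yaw in mill deg -0.6 gap mm 60.3 F [-9.   0.9] 3.8
shift mm tool [0.1 3.4 1.1]
```

View pics/w8.png

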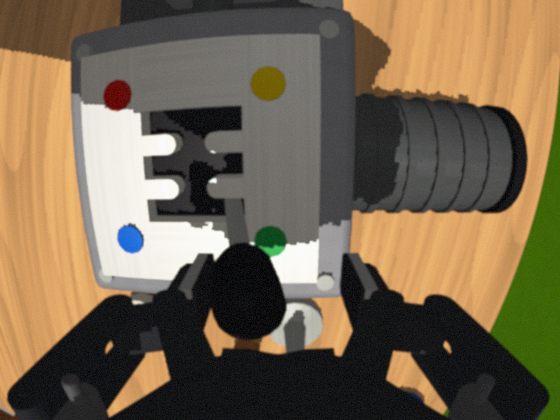

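View pics/s8.png

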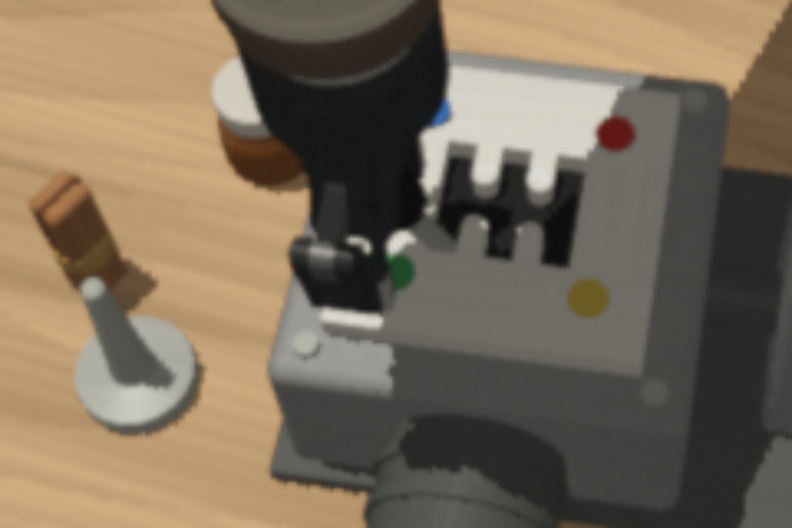

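Force rose from 3.5 N to 9 N with the stem at the slot end (240,210), so this looks like the stop. I'll confirm with 1 mm.

```bash
python3 -m handwheel '[[[0,0.001,0],0,0.06],[[0,0,0],0,0.06],[[0,0,0],0,0.06],[[0,0,0],0,0.06],[[0,0,0],0,0.06]]'
python3 -c "
from h import *
st((55.5,-44,190))"
```

```text
time_s: 11.25
tcp_pos: [0.6347, -0.1454, 0.1912]
orientation: [-2.043, -2.353, 0.024]
contact_force: [-3.6, 0.4, 2.0]
finger_gap: 0.701
t 11.25 tcp mill mm [ 51.6 -44.1] z 191.2 tool y yaw in mill deg -0.7 gap mm 59.9 F [-3.5  1. ] 2.0
shift mm tool [0.1 4.  1.1]
```

```bash
python3 -m handwheel '[[[0,0.002,0],0,0.06],[[0,0.002,0],0,0.06],[[0,0.002,0],0,0.06],[[0,0.002,0],0,0.06],[[0,0.002,0],0,0.06]]'
python3 -c "
from h import *
st((55.5,-44,190))"
```

```text
time_s: 11.75
tcp_pos: [0.6362, -0.1452, 0.1904]
orientation: [-2.036, -2.34, 0.046]
contact_force: [-14.9, -1.0, 4.6]
finger_gap: 0.7
t 11.75 tcp mill mm [ 53.1 -44.2] z 190.4 tool y yaw in mill deg -0.8 gap mm 59.7 F [-14.8   1.3] 4.6
shift mm tool [0.2 2.4 0.3]
```

Commanding 10 mm moved it only 1.5 mm and raised the force to 15 N, so the lever is against the stop. I'll back the jaw off, lift clear and check.

```bash
python3 -m handwheel '[[[0,-0.007,0],0,0.06],[[0,-0.006,0],0,0.06],[[0,0,0],0,0.06],[[0,0,-0.015],0,0.06],[[0,0,-0.02],0,0.06]]'
python3 -c "
from h import *
st()"
python3 -m handwheel '[[[0,0,-0.03],0,0.06],[[0,0,-0.03],0,0.06],[[0,-0.045,0],0,0.06],[[0,-0.045,0],0,0.06],[[0,-0.045,0],0,0.06]]'
python3 -m handwheel '[[[0,-0.045,0],0,0.06],[[0,-0.045,0],0,0.06],[[0,-0.045,0],0,0.06],[[0,0,0],0,0.06],[[0,0,0],0,0.06]]'
python3 -c "
from h import *
st()
cv2.imwrite('pics/t9.png',cv2.resize(capture('top')[120:280,200:440],None,fx=3.3,fy=3.3,interpolation=2))
cv2.imwrite('pics/s9.png',cv2.resize(capture('scene')[130:290,110:350],None,fx=3.3,fy=3.3,interpolation=2))"
```

```text
time_s: 12.25
tcp_pos: [0.6252, -0.1471, 0.2236]
orientation: [-2.036, -2.34, 0.046]
contact_force: [0.8, 0.1, 0.2]
finger_gap: 0.695
t 12.25 tcp mill mm [ 41.9 -44.4] z 223.6 tool y yaw in mill deg -0.8 gap mm 59.3 F [0.8 0. ] 0.2
time_s: 12.75
tcp_pos: [0.5026, -0.167, 0.2899]
orientation: [-2.035, -2.348, 0.039]
contact_force: [-0.3, -0.7, 1.1]
finger_gap: 0.703
time_s: 13.25
tcp_pos: [0.362, -0.1867, 0.2973]
orientation: [-2.044, -2.354, 0.034]
contact_force: [1.0, -0.5, -0.7]
finger_gap: 0.701
t 13.25 tcp mill mm [-224.2  -43.5] z 297.3 tool y yaw in mill deg -0.7 gap mm 59.9 F [ 0.9 -0.7] -0.7
```

View pics/t9.png

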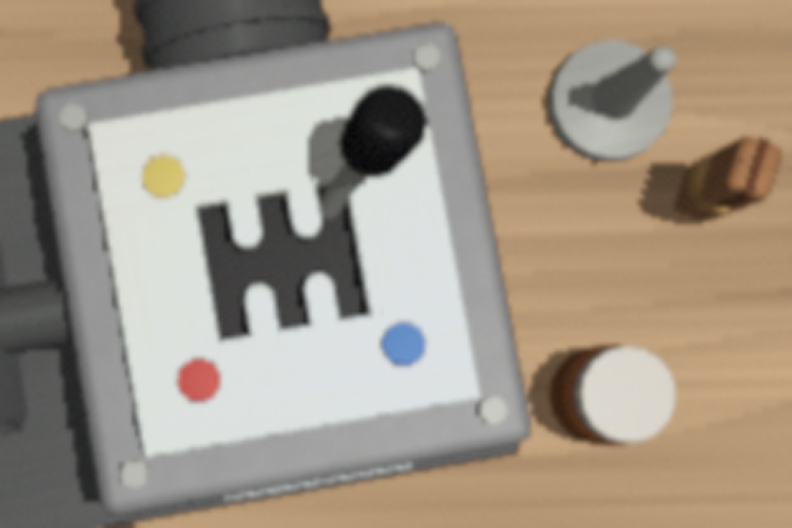

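View pics/s9.png

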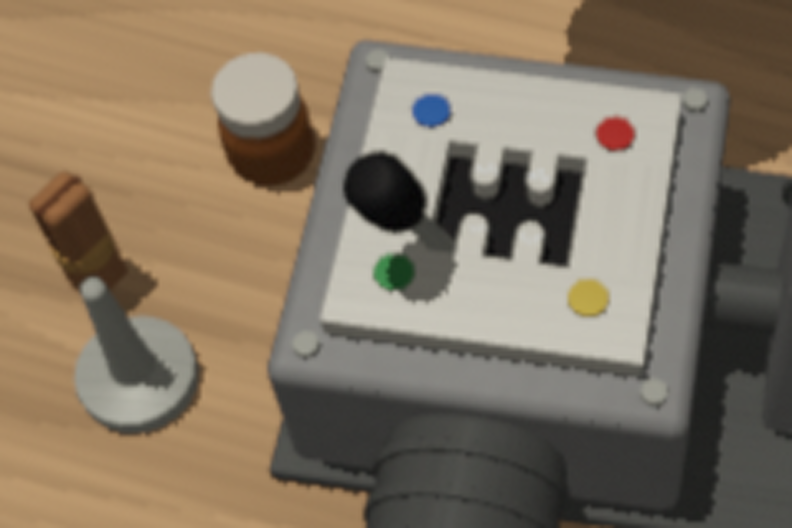

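```bash
python3 - <<'E'
from h import *
c,s=np.cos(YAW),np.sin(YAW);M=np.array([[c,s],[-s,c]]);L=[]
for n,p,o in(("top",(384,130),(200,120)),("scene",(384.5,191),(110,130))):
    m=camera_model(n);q=(np.array(p)+.5)/3.3-.5+o;L.append(ray(m,*q))
    X=atz(m,*q,.1855);print(n,(M@(X[:2]-C)*1e3).round(1))
    for x in(35,38,41):
        z=.012+np.sqrt(.183**2-((x/1e3)**2+.044**2));print(" expected px",x,((proj(m,[*(C+M.T@np.array([x,-44])/1e3),z])-o+.5)*3.3-.5).round(1))
(c1,d1),(c2,d2)=L;t=np.linalg.lstsq(np.stack([d1,-d2],1),c2-c1,rcond=None)[0];X=(c1+t[0]*d1+c2+t[1]*d2)/2;print((M@(X[:2]-C)*1e3).round(1),X[2].round(4))
E
```

```text
top [ 39.1 -46.1]
 expected px 35 [380.9 140.5]
 expected px 38 [379.4 133.6]
 expected px 41 [377.8 126.7]
scene [ 36.6 -47.2]
 expected px 35 [392.3 188.1]
 expected px 38 [391.1 194.5]
 expected px 41 [389.9 201.1]
[ 38.6 -46.1] 0.1889
```

```bash
python3 - <<'E'
from h import *
c,s=np.cos(YAW),np.sin(YAW);M=np.array([[c,s],[-s,c]])
ims=[]
for n,o,w in(("top",(275,135),(60,60)),("scene",(205,165),(60,60))):
    m=camera_model(n);im=capture(n);f=10
    a=cv2.resize(im[o[1]:o[1]+60,o[0]:o[0]+60],None,fx=f,fy=f,interpolation=2)
    b=a.copy()
    # refine centre from tabs offset: top centre .5762,-.1091; scene .5772,-.1100
    Cn=np.array([.5762,-.1091]) if n=="top" else np.array([.5772,-.1100])
    def P(x,y,z):
        return tuple(((proj(m,[*(Cn+M.T@np.array([x,y])/1e3),z/1e3])-o+.5)*f-.5).astype(int))
    for y in(-34.5,-19.5): cv2.line(b,P(0,y,126),P(31,y,126),(0,0,255),1)
    cv2.line(b,P(31,-34.5,126),P(31,-19.5,126),(0,0,255),1)
    for sh,col in((.17,(255,0,0)),(.20,(255,255,0)),(.23,(0,255,0))):
        v=np.array([np.tan(sh),-np.tan(.24),1]);v/=np.linalg.norm(v)
        k=v*183+[0,0,12];cv2.circle(b,P(*k),4,col,-1)
        e=np.array([1,0,0])
        for h in(160,):
            q0=v*118+[0,0,12];q1=v*h+[0,0,12];cv2.line(b,P(*q0),P(*q1),col,1)
        for t in(22,-22):
            cv2.circle(b,P(*(k+v*t)),3,col,1)
    ims.append(b)
cv2.imwrite("pics/ov.png",cv2.resize(np.hstack(ims),(800,400)))
for i,b in enumerate(ims): cv2.imwrite(f"pics/ov{i}.png",b)
E
```

```text
(no output)
```

View pics/ov0.png

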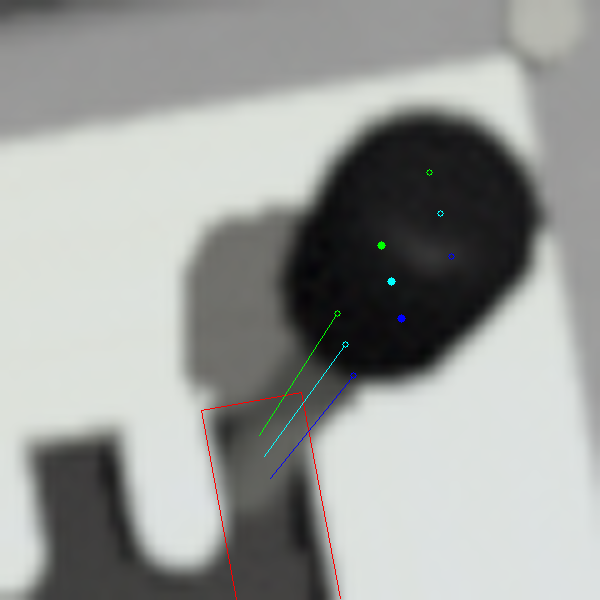

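View pics/ov1.png

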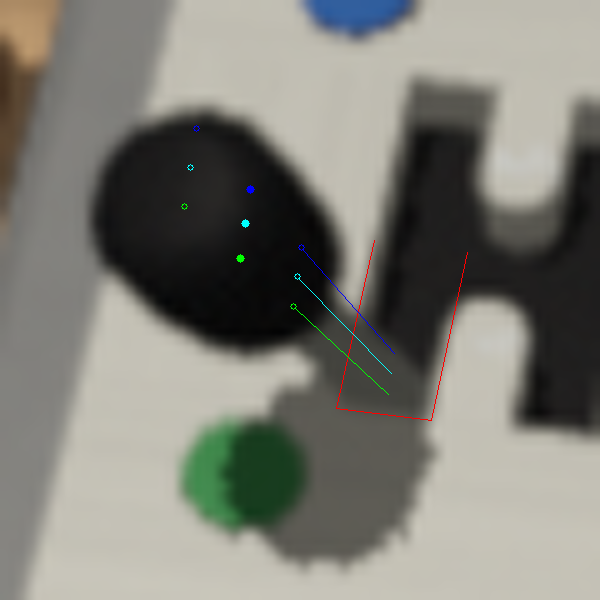

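```bash
python3 -c "
from h import *
st();print(r.hand_in())"
```

```text
t 13.45 tcp mill mm [-223.1  -43.5] z 296.5 tool y yaw in mill deg -0.6 gap mm 60.0 F [-1.3  0.3] 0.3
the job is handed in; nothing more can be done
None
```

I moved the lever to the far right slot marked by the green tab, pushed it to its stop, let go, and handed the job in at 13.45 s. I held the jaws 60 mm open around the knob and only pushed: back to the cross channel, right along it, then away from the robot.

- **Force:** pushing took about 2–4 N. At the end it rose to 15 N for only about 1.5 mm more travel, which I took as the stop.
- **Knob position:** the two fixed cameras together put the knob at x ≈ 38.6, y ≈ -46 mm. That is about 2 mm short of the nominal 41 mm. It agrees with where the gate's size says the stem should stop (about 39 mm) and is within the 2 mm calibration. The scene camera alone gave 36.6 mm and the top camera 39.1 mm, so they differ by about 2.5 mm.
- **Other objects:** the jar, mandrel and clamp look unmoved in the last pictures, and the arm was well clear of everything when I handed in.

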